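# Shut the crate's dust guard over the jar until its catch clicks

## Robot

A 7-joint arm with a two-finger parallel gripper is mounted at the origin on the work surface. World frame = base frame: x ahead of the robot, y to its left, z up, the work surface at z = 0. Lengths are in m, angles in rad, forces in N, time in s.
With the tool pointing down it reaches from about 0.425 to 1.025 m from the base axis. Payload 9.4 kg.
Tool frame: the origin (TCP) lies between the finger pads; the fingertips stand 19 mm ahead of it and the grasp point (between the pads) is the TCP; z points along the fingers, y is the direction in which the jaws open and shut (so a half turn about z gives the same grasp; the last joint's range is limited). The gripper opens to 93 mm and grips with 3 to 60 N. Pads are 15 mm wide; open, the fingers measure 128 mm over their backs; the gripper's body (75 mm by 188 mm) begins 65 mm behind the grasp point.
Start: joints at [-1.328, 0.599, -0.003, 1.599, 0.002, 0.943, -0.08], TCP at [0.228, 0.688, 0.217] pointing down, gripper open.
Joint ranges: [-2.57, 2.57], [-0.35, 1.97], [-1.29, 1.29], [0.11, 2.56], [-1.05, 4.19], [0.11, 1.86], [-2.63, 2.63]. Speed limits (rad/s): [2.22, 2.22, 3.01, 3.01, 3.14, 3.14, 3.14].

## Interface

Orientations are given as a unit quaternion [w, x, y, z].
In Python, from workcell import monitor, read_camera, calibration, order, search_frame gives the robot as it stands. The module is installed in compiled form; this text tells all that it offers.
- The arm moves only by the shell command python3 -m pendant 'ROWS'. ROWS is JSON, a list of rows, each an object with "xyz": the shift along the tool's x, y, z in mm, a list of three; "rot": the turn, a rotation vector about the tool's x, y, z in degrees, a list of three; "claw": the closure, from 0 (fully open) to 1 (shut). In form: [{"xyz": [tx, ty, tz], "rot": [ax, ay, az], "claw": claw}, ...]. A call has 1 to 8 rows; each row shifts and turns the commanded pose from where the row before left it, along the tool's axes as they then stand; what a row does not reach is not made up. A row lasts 1/10 s, in which the tool goes at most 50 mm and 8.59 degrees, less where a joint would pass 70% of its speed; a pose out of reach is approached as far as the arm can. A call with a gripper value outside its range is refused whole. The fingers move at their own pace and stop on an object; the grip force is fixed at half the most. Time passes only in rows, so rows that do not move let the fingers close. It gives the time, the measured TCP pose, the force and the opening at its end, in the units of the state.
- monitor.read_state(): the state, without advancing time (a new reading comes with each control period).
- read_camera(name): name is "side" or "top" or "wrist"; returns (picture, depth): 420x560x3 uint8, red, green, blue; 420x560 float32, m along the optical axis (not along the pixel's ray), 0 where there is no reading.
- calibration(name): a dict with "fx", "fy", "cx", "cy" (pixels), "R" (3x3) and "t" (3): a world point X has camera coordinates R X + t. Camera axes: x right, y down, z forward; pixel columns grow to the right and rows downward; lengths in m; the calibration is good to about 2 mm. A picture is of the moment at which its call begins: read the wrist's pose just before it. calibration takes no time and is no camera call; for the wrist camera it gives the pose at the moment of the call.
- order.sign_off(): hands the job in, once; it reports no verdict.
Trained networks look in the newest picture that a camera, given by its name, has taken for a name from the list of things; names that differ only in an ending like _2 or _b are one class to them, and where a whole thing is asked for, a point or a joint stands for the part that bears it (a point fixed in the world has none). Each returns a list of dicts, best first, with "p" (0 to 1); they miss things now and then, are a little off and sometimes report something else, mostly with a low value. They report only what shows in the picture. A call takes as long as a camera call. They do not tell look-alikes from the thing itself.
- search_frame(camera, name): "centre" ([x, y, z] in m, in world coordinates, good to about 4 mm: the middle of the surface that is visible of it).
The state is a dict: "t": time; "joint_pos": joint angles; "joint_vel": joint speeds; "joint_efforts": joint torques, N m; "ee_pos": TCP position; "tcp_rot": TCP orientation; "wrist_force": force on the tool from outside, world axes, zero at the start; "ft_torque": the same for the moment, N m; "finger_gap": opening from 0.0 (shut) to 1.0 (fully open).
Only numpy, scipy, OpenCV 4.12 (cv2) and the standard library are available. Lean on these libraries where they do the work, as an engineer would, in place of code of your own. Each camera call takes 0.05 s, during which the arm holds its last target. There are 200 camera calls.

## Task

Dust is blowing in: stand the red lidded jar upright on the floor of the open bay in the teak crate and let go of it, then push the sliding clear dust guard gently shut over it until its spring catch clicks and holds the guard shut by itself, and let go. Never lean on the crate or the guard with more than 20 N, and leave the two tea glasses, the coffee pot and the baking mould standing where they are.

Things in the scene. Friction and masses are not known exactly. Their poses are not given: they have to be found in the camera images.
- crate: Low teak crate on its side on the table, fixed: 190 (x) by 550 (y, -250 to 300) by 130 mm high; origin at its underside, z up. In its flat top an open bay lies at local x -70..70, y 5..165 mm, 90 mm deep. The dust guard slides on the top along y and closes towards +y, between two aluminium rails 10 mm wide and high at x = +-88 mm.
- bay_floor (a point): Centre of the bay's floor (crate-local 0, 85, 40 mm), axes as the crate's. The guard, when open, may still cover the right-hand (-y) part of the bay.
- ledge (a point): Crate-local 0, 225, 130 mm: the middle place of the catch's rubber stop. The catch (aluminium blocks 20 mm high) is screwed to the crate's top up to 20 mm nearer or farther along y than this; that differs each time and is not measured, so the shut position must be felt. Two spring buffer rods stick out 54 mm from the stop towards the guard; a brass spring bolt takes the guard's tongue.
- jar: Red plastic jar with a red lid, diameter 54 mm at the most, 80 mm tall, 0.14 kg, loose, stands on the table; origin at the centre of its underside, z up along its axis. Under the shut guard it just fits upright.
- guard (a joint): Opening of the guard in m, 0.165 to 0.195 at the start, grows towards crate -y; 0 puts its leading edge at point ledge. Caught, it reads -0.018 to 0.024, as the catch is set. It slides with about 1 N of friction and stays where left, until its edge meets the buffers 54 mm before the stop.
- guard_edge (a point): Middle of the guard's leading (+y) edge; a 32 mm tongue goes ahead of it. From the buffers on the push needed grows from 2 to 6 N; 21 mm before the stop the tongue meets the bolt and it climbs to 9-13 N, then drops by 4 N or more (the click) 9 mm before the stop, at which it rises steeply. Caught, the guard rests 3 mm off the stop; let go before the click, it springs back open by 20 mm or more.
- guard_tab (a point): Centre of the red upright tab near the guard's -y edge, axes as the crate's: 60 (x) by 14 (y) by 34 mm high, top 170 mm and foot 136 mm above the table. Push its -y face towards crate +y, or pinch it over its 14 mm. The clear plate (162 by 250 by 5 mm, top at 136 mm) reaches from 40 mm behind the tab's centre to 210 mm ahead of it.
- glass1: Small clear glass tea cup, diameter 58 mm, 75 mm tall, loose, on the table in front of the crate; origin at its underside. Leave alone.
- glass2: The second clear glass tea cup, same as glass1. Leave alone.
- coffee_pot: Copper-coloured coffee pot, diameter 94 mm, 95 mm tall, with a black handle reaching 140 mm from its axis towards its +y; origin at its underside; stands past the crate's +y end. Leave alone.
- mould: Blue baking mould, 130 by 100 by 34 mm, lies past the crate's -y end; origin at its underside. Leave alone.
Things that resemble listed ones, but are neither listed nor needed, are in the scene too. There is more than one size of the jar; the job needs the smallest.

How it is judged:
On the way, in this order (a step that is already met when the one before it is completed fails the run):
1. the jar stands upright on the bay floor, let go, with the guard still open (horizontal distance between jar and bay_floor below 0.08 m and z of jar in the frame of bay_floor below 0.006 m and angle between jar's own z axis and vertical below 0.15 rad and contact force between the fingers and jar below 0.1 N and value of joint guard above 0.05 m), for 0.2 s.
2. the guard is shut and stays caught with nothing pushing it (value of joint guard below 0.028 m and contact force between each of the fingers, the arm and crate below 0.1 N), for 0.5 s.
At the end, for the whole second after the job is handed in: The guard is caught (its opening reads under 28 mm with nothing pushing it; uncaught it springs back to 33 mm or more), the jar stands at rest upright (within 0.15 rad) on the bay floor inside the bay, and glasses, pot and mould are within 30 mm of where they stood (value of joint guard below 0.028 m and horizontal distance between jar and bay_floor below 0.08 m and z of jar in the frame of bay_floor below 0.006 m and angle between jar's own z axis and vertical below 0.15 rad and linear speed of jar below 0.02 m/s and distance of each of glass1, glass2, coffee_pot, mould from where it was at the start of the episode below 0.03 m); the robot touches nothing.
It fails at once if the robot presses on the crate or its guard with more than 20 N (contact force between any of the fingers, the arm and crate above 20 N).
It fails at once if a bystander is knocked over (angle between any of glass1, glass2, coffee_pot, mould's own z axis and vertical above 0.5 rad).
It fails at once if a bystander is pushed away (distance of any of glass1, glass2, coffee_pot, mould from where it was at the start of the episode above 0.03 m).
It also fails if it takes over 72 s, if anything falls off the work surface, if the arm or the gripper's body presses on something with over 40 N, if the wrist force passes 120 N, or if a joint passes its speed limit or range.

## Working session

There is one attempt and no reset: what is moved stays moved. The work goes in short steps, Python scripts to look and compute and a shell command to move; the robot and the scene stay as the last step left them, time stands still between calls to the robot, and variables do not carry over. Pictures are saved under pics/ and viewed, about 8 in all and at most 12, crops included, and the job is handed in when it is done.

```bash
mkdir -p pics; python3 - <<'E'
from workcell import monitor, read_camera, calibration, search_frame
import cv2, numpy as np
s=monitor.read_state(); print({k:np.round(v,3).tolist() for k,v in s.items()})
ims=[]
for c in("side","top"):
    p,d=read_camera(c); np.savez(f"{c}0.npz",p=p,d=d); cv2.imwrite(f"pics/{c}0.png",p[:,:,::-1])
    for n in("jar","crate","guard_tab","guard_edge","glass1","coffee_pot","mould"):
        print(c,n,[(np.round(r["centre"],3).tolist(),round(r["p"],2)) for r in search_frame(c,n)])
    k=calibration(c);print(c,{a:np.round(b,3).tolist() for a,b in k.items()})
E
```

```text
{'t': 0.0, 'joint_pos': [-1.328, 0.6, -0.003, 1.6, 0.002, 0.943, -0.08], 'joint_vel': [0.002, -0.001, -0.002, -0.001, 0.0, 0.0, 0.0], 'joint_efforts': [-0.0, -76.507, 1.497, -25.234, -0.053, 0.017, 0.0], 'ee_pos': [0.228, 0.688, 0.216], 'tcp_rot': [-0.0, 0.159, 0.987, -0.001], 'wrist_force': [-0.553, 0.242, 0.168], 'ft_torque': [-0.044, 0.061, 0.007], 'finger_gap': 0.998}
side jar [([0.435, 0.256, 0.07], 0.87), ([0.332, 0.088, 0.065], 0.7), ([0.627, 0.432, 0.094], 0.64), ([0.462, 0.131, 0.058], 0.57)]
side crate [([0.592, -0.05, 0.125], 0.98)]
side guard_tab [([0.622, -0.074, 0.14], 0.71), ([0.594, -0.047, 0.128], 0.37)]
side guard_edge [([0.625, -0.072, 0.136], 0.94)]
side glass1 [([0.448, -0.158, 0.051], 0.74), ([0.456, -0.008, 0.049], 0.71)]
side coffee_pot [([0.63, 0.432, 0.093], 0.73)]
side mould [([0.625, -0.341, 0.018], 0.95)]
side {'fx': 444.615, 'fy': 444.615, 'cx': 284.793, 'cy': 214.078, 'R': [[0.807, -0.59, 0.021], [-0.353, -0.51, -0.784], [0.474, 0.625, -0.62]], 't': [-0.386, 0.27, 0.929]}
top jar [([0.335, 0.11, 0.112], 0.59), ([0.473, 0.146, 0.08], 0.57), ([0.438, 0.268, 0.103], 0.56)]
top crate [([0.624, 0.032, 0.132], 0.84)]
top guard_tab [([0.63, -0.062, 0.14], 0.75)]
top guard_edge [([0.635, -0.063, 0.14], 0.87)]
top glass1 [([0.454, -0.157, 0.03], 0.91), ([0.468, -0.003, 0.02], 0.86), ([0.624, 0.03, 0.129], 0.41), ([0.634, -0.062, 0.138], 0.28)]
top coffee_pot [([0.641, 0.431, 0.097], 0.72)]
top mould [([0.639, -0.322, 0.013], 0.72)]
top {'fx': 465.856, 'fy': 465.856, 'cx': 283.099, 'cy': 207.963, 'R': [[0.007, -1.0, -0.004], [-0.981, -0.006, -0.194], [0.194, 0.005, -0.981]], 't': [0.032, 0.545, 1.241]}
```

View pics/side0.png

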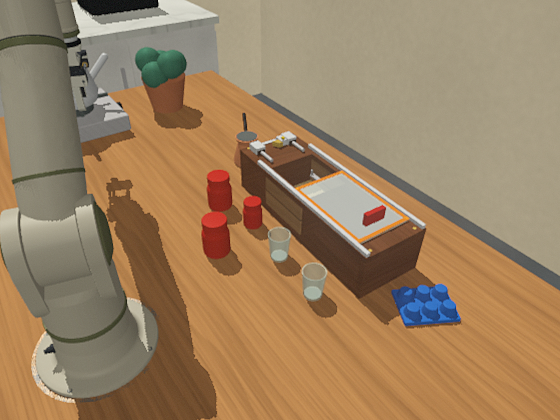

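View pics/top0.png

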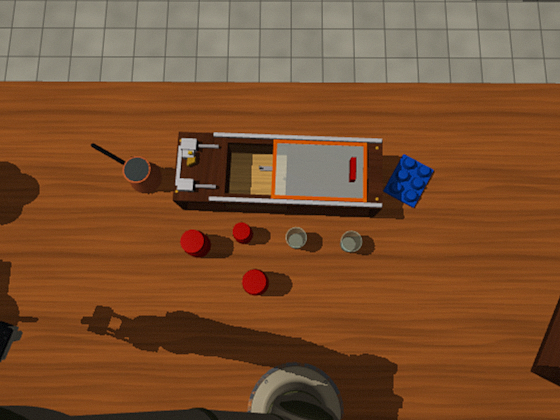

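The scene shows three red jars. The small one is at side (253,212) / top (242,233). The two larger ones are at side (219,190) / top (195,243) and side (215,235) / top (255,282). The smallest is the one at about (0.47, 0.14). Next I measure the jar, crate and tab, and take a close crop.

```bash
cat > h.py <<'E'
import numpy as np, cv2
from workcell import calibration
def world(c,d,k=None):
    k=k or calibration(c); R=np.array(k["R"]);t=np.array(k["t"])
    v,u=np.mgrid[:d.shape[0],:d.shape[1]]
    P=np.stack([(u-k["cx"])/k["fx"]*d,(v-k["cy"])/k["fy"]*d,d],-1)
    W=(P-t)@R; W[d<=0]=np.nan; return W
def hue(p):
    h=cv2.cvtColor(p,cv2.COLOR_RGB2HSV).astype(int); return h
E
python3 - <<'E'
from h import *
z=np.load("top0.npz");p,d=z["p"],z["d"];W=world("top",d);H=hue(p)
red=((H[...,0]<6)|(H[...,0]>174))&(H[...,1]>180)&(H[...,2]>90)
n,l,st,ce=cv2.connectedComponentsWithStats(red.astype(np.uint8))
for i in range(1,n):
    if st[i,4]<40: continue
    q=W[l==i]; q=q[np.isfinite(q[:,0])]; zt=np.percentile(q[:,2],90); t=q[q[:,2]>zt-.008]
    r=cv2.minAreaRect((t[:,:2]*1000).astype(np.float32)); print("red",ce[i].round(),"ztop",zt.round(3),"rect",np.round(r[0]),np.round(r[1]),round(r[2],1))
box=(W[...,0]>.5)&(W[...,0]<.78)&(W[...,1]>-.3)&(W[...,1]<.36)
m=box&(W[...,2]>.115)&(W[...,2]<.16)
n,l,st,ce=cv2.connectedComponentsWithStats(m.astype(np.uint8)); i=1+np.argmax(st[1:,4])
r=cv2.minAreaRect((W[l==i][:,:2]*1000).astype(np.float32)); print("crate",r)
# orange guard frame
o=box&(H[...,0]>7)&(H[...,0]<17)&(H[...,1]>200)&(H[...,2]>180)&(W[...,2]>.12)
q=W[o];r=cv2.minAreaRect((q[:,:2]*1000).astype(np.float32));print("guard",o.sum(),r,np.median(q[:,2]))
# rail lines: high points bright
rl=box&(H[...,1]<60)&(W[...,2]>.134)&(H[...,2]>170)
n,l,st,ce=cv2.connectedComponentsWithStats(rl.astype(np.uint8))
for i in range(1,n):
    if st[i,4]>20:
        q=W[l==i]; f=cv2.fitLine((q[:,:2]*1000).astype(np.float32),cv2.DIST_HUBER,0,.01,.01).ravel(); print("bright",st[i],q.min(0).round(3),q.max(0).round(3),f.round(3))
f=box&(W[...,2]<.06)&(W[...,2]>.03)&(W[...,0]>.57)&(W[...,0]<.72)
q=W[f];print("floor",f.sum(),np.nanpercentile(q,[2,98],axis=0).round(3))
a=cv2.resize(p[120:300,160:400],None,fx=3.3,fy=3.3,interpolation=cv2.INTER_CUBIC);cv2.imwrite("pics/crop1.png",a[:,:,::-1])
E
```

```text
red [353. 168.] ztop 0.173 rect [ 628. -144.] [11. 56.] 88.4
red [241. 231.] ztop 0.083 rect [477. 149.] [45. 44.] 44.5
red [192. 241.] ztop 0.108 rect [445. 275.] [59. 59.] 0.5
red [254. 281.] ztop 0.108 rect [343. 110.] [60. 58.] 45.6
crate ((636.4681396484375, 47.92481994628906), (550.3577880859375, 192.6210174560547), 87.92353820800781)
guard 801 ((632.1029663085938, -59.47905731201172), (248.6914825439453, 160.6788330078125), 88.11906433105469) 0.13667247021645518
bright [214 133 167   8 329] [ 0.713 -0.222  0.135] [0.732 0.222 0.146] [3.40000e-02 9.99000e-01 7.22077e+02 8.19700e+00]
bright [181 139  15  10 127] [0.685 0.268 0.143] [0.711 0.306 0.157] [ 1.69000e-01 -9.86000e-01  6.99117e+02  2.87779e+02]
bright [183 151  10   6  32] [0.663 0.276 0.145] [0.679 0.301 0.152] [5.42000e-01 8.40000e-01 6.70719e+02 2.91420e+02]
bright [275 156  11  39 285] [0.565 0.031 0.134] [0.67  0.057 0.143] [ 1.00000e+00 -2.70000e-02  6.17211e+02  4.26270e+01]
bright [177 178  16  12 142] [0.574 0.272 0.136] [0.604 0.315 0.155] [3.13000e-01 9.50000e-01 5.89369e+02 2.92062e+02]
bright [209 197 172   9 378] [ 0.536 -0.217  0.135] [0.556 0.228 0.148] [3.50000e-02 9.99000e-01 5.45947e+02 1.31580e+01]
floor 1845 [[ 0.593 -0.292  0.033]
 [ 0.71   0.187  0.054]]
```

View pics/crop1.png

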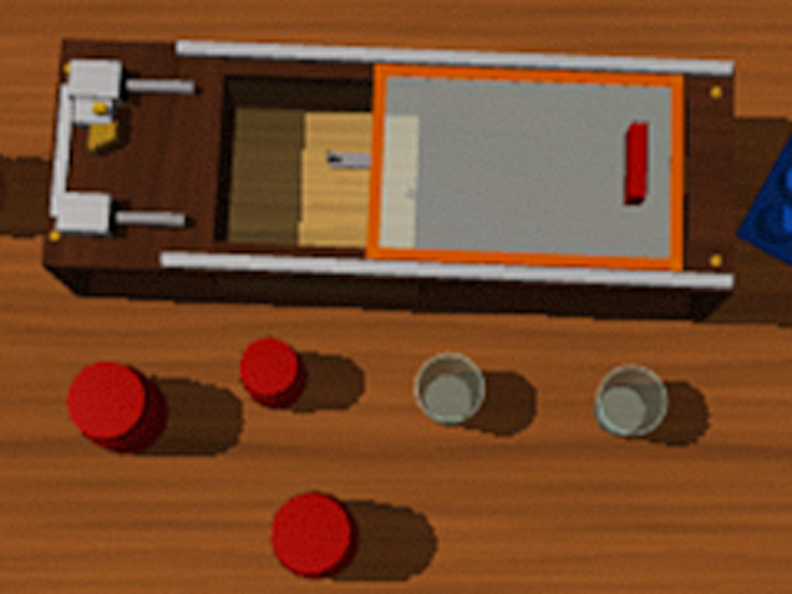

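The crop confirms it: the small jar is at crop (272,372), with a visibly smaller lid than its two look-alikes. The guard's tongue juts into the bay at (345,158). Crate yaw is about −2°, origin about (0.6346, 0.0229), and guard opening about 0.182. First I get the jar's profile from the side view, then start moving.

```bash
python3 - <<'E'
from h import *
z=np.load("side0.npz");p,d=z["p"],z["d"];W=world("side",d);H=hue(p)
red=((H[...,0]<6)|(H[...,0]>174))&(H[...,1]>150)&(H[...,2]>60)
n,l,st,ce=cv2.connectedComponentsWithStats(red.astype(np.uint8))
i=l[212,253]; print(st[i]); dv=np.array([.59,.807])/1; 
R=np.array(calibration("side")["R"]); ax=R[0,:2]/np.linalg.norm(R[0,:2])
q=W[(l==i)]; q=q[np.abs(q[:,1]-.14)<.06]
for a in np.arange(0,.09,.01):
    s=q[(q[:,2]>=a)&(q[:,2]<a+.01)]
    if len(s)>3: 
        c=s[:,:2]@ax; print(a.round(2),len(s),"w",(np.ptp(c)*1000).round(),"mid",((c.max()+c.min())/2).round(4))
print(ax, "expected mid for (.476,.148)",ax@[.476,.148])
E
python3 -m pendant '[{"xyz":[0,0,-10],"rot":[0,0,-6.1],"claw":0},{"xyz":[0,0,-10],"rot":[0,0,-6.1],"claw":0},{"xyz":[0,0,-10],"rot":[0,0,-6.1],"claw":0},{"xyz":[-20,-42,0],"rot":[0,0,0],"claw":0},{"xyz":[-20,-42,0],"rot":[0,0,0],"claw":0}]'
```

```text
[243 195  19  34 545]
0.0 26 w 41.0 mid 0.2989
0.01 47 w 47.0 mid 0.2962
0.02 54 w 47.0 mid 0.2965
0.03 51 w 46.0 mid 0.2967
0.04 55 w 49.0 mid 0.2956
0.05 73 w 49.0 mid 0.2954
0.06 42 w 43.0 mid 0.296
0.07 148 w 44.0 mid 0.2956
0.08 36 w 41.0 mid 0.2972
[ 0.80702672 -0.59051493] expected mid for (.476,.148) 0.29674850692147126
t: 1.3
ee_pos: [0.2675, 0.604, 0.2472]
tcp_rot: [-0.0, -0.001, 1.0, 0.0]
wrist_force: [1.0, 0.3, -0.6]
finger_gap: 1.002
```

```bash
python3 -m pendant '[{"xyz":[-19,-41.5,0],"rot":[0,0,0],"claw":0},{"xyz":[-19,-41.5,0],"rot":[0,0,0],"claw":0},{"xyz":[-19,-41.5,0],"rot":[0,0,0],"claw":0},{"xyz":[-19,-41.5,0],"rot":[0,0,0],"claw":0},{"xyz":[-19,-41.5,0],"rot":[0,0,0],"claw":0},{"xyz":[-19,-41.5,0],"rot":[0,0,0],"claw":0},{"xyz":[-19,-41.5,0],"rot":[0,0,0],"claw":0},{"xyz":[-19,-41.5,0],"rot":[0,0,0],"claw":0}]'
python3 -m pendant '[{"xyz":[-19,-41.5,0],"rot":[0,0,0],"claw":0},{"xyz":[-19,-41.5,0],"rot":[0,0,0],"claw":0},{"xyz":[-19,-41.5,0],"rot":[0,0,0],"claw":0},{"xyz":[0,0,0],"rot":[0,0,0],"claw":0},{"xyz":[0,0,0],"rot":[0,0,0],"claw":0}]'
python3 - <<'E'
from h import *
from workcell import read_camera
p,d=read_camera("wrist");k=calibration("wrist");W=world("wrist",d,k);H=hue(p)
cv2.imwrite("pics/w1.png",p[:,:,::-1])
red=((H[...,0]<6)|(H[...,0]>174))&(H[...,1]>150)&(H[...,2]>60)
n,l,st,ce=cv2.connectedComponentsWithStats(red.astype(np.uint8))
for i in range(1,n):
    if st[i,4]<100: continue
    q=W[l==i]; q=q[np.isfinite(q[:,0])]; zt=np.percentile(q[:,2],90); t=q[q[:,2]>zt-.008]
    print(ce[i].round(),zt.round(3),cv2.minEnclosingCircle((t[:,:2]*1000).astype(np.float32)),np.median(t,axis=0))
E
```

```text
t: 2.1
ee_pos: [0.4203, 0.2705, 0.2477]
tcp_rot: [0.0, 0.0, 1.0, 0.0]
wrist_force: [1.6, -0.4, 0.1]
finger_gap: 0.999
t: 2.6
ee_pos: [0.4771, 0.1468, 0.2475]
tcp_rot: [0.0, 0.002, 1.0, 0.0]
wrist_force: [0.2, 0.7, -0.2]
finger_gap: 1.001
[242.  48.] 0.107 ((341.4652099609375, 111.65589904785156), 31.520483016967773) [0.34131957 0.11192663 0.10569973]
[409. 160.] 0.107 ((445.527587890625, 276.4425964355469), 31.83001136779785) [0.44422664 0.27579478 0.10586093]
[284. 189.] 0.082 ((476.29034423828125, 150.60462951660156), 23.987489700317383) [0.47580736 0.15071748 0.08090813]
```

View pics/w1.png

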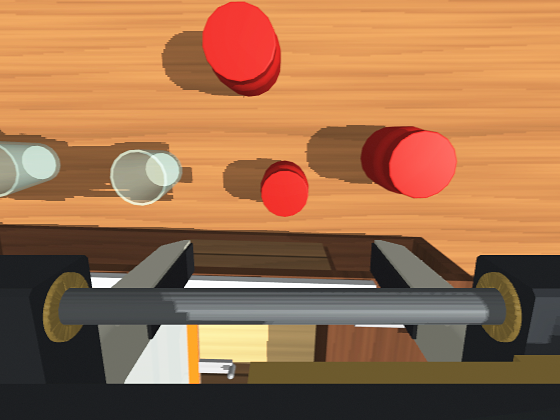

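The wrist view shows the small jar at (284,189), between the glass at (145,177) and a bigger jar at (409,160). Its position is (0.476, 0.150), and there is room to descend.

```bash
python3 -m pendant '[{"xyz":[1,3,37],"rot":[0,0,0],"claw":0},{"xyz":[0,0,40],"rot":[0,0,0],"claw":0},{"xyz":[0,0,40],"rot":[0,0,0],"claw":0},{"xyz":[0,0,40],"rot":[0,0,0],"claw":0},{"xyz":[0,0,25],"rot":[0,0,0],"claw":0},{"xyz":[0,0,16],"rot":[0,0,0],"claw":0},{"xyz":[0,0,0],"rot":[0,0,0],"claw":0}]'
python3 -m pendant '[{"xyz":[0,0,0],"rot":[0,0,0],"claw":1},{"xyz":[0,0,0],"rot":[0,0,0],"claw":1},{"xyz":[0,0,0],"rot":[0,0,0],"claw":1},{"xyz":[0,0,0],"rot":[0,0,0],"claw":1},{"xyz":[0,0,0],"rot":[0,0,0],"claw":1},{"xyz":[0,0,0],"rot":[0,0,0],"claw":1}]'
```

```text
t: 3.35
ee_pos: [0.4741, 0.1522, 0.0474]
tcp_rot: [-0.002, -0.001, 1.0, -0.0]
wrist_force: [-0.4, 0.9, -0.2]
finger_gap: 1.004
t: 3.95
ee_pos: [0.4759, 0.1505, 0.0496]
tcp_rot: [0.0, 0.0, 1.0, 0.0]
wrist_force: [0.1, 0.1, -1.9]
finger_gap: 0.535
```

```bash
python3 -m pendant '[{"xyz":[0,0,-20],"rot":[0,0,0],"claw":1},{"xyz":[0,0,-40],"rot":[0,0,0],"claw":1},{"xyz":[0,0,-40],"rot":[0,0,0],"claw":1},{"xyz":[0,0,-40],"rot":[0,0,0],"claw":1},{"xyz":[0,0,-40],"rot":[0,0,0],"claw":1},{"xyz":[0,0,-20],"rot":[0,0,0],"claw":1}]'
python3 -m pendant '[{"xyz":[0,0,0],"rot":[0,0,8],"claw":1},{"xyz":[0,0,0],"rot":[0,0,8],"claw":1},{"xyz":[0,0,0],"rot":[0,0,8],"claw":1},{"xyz":[0,0,0],"rot":[0,0,8],"claw":1},{"xyz":[0,0,0],"rot":[0,0,8],"claw":1},{"xyz":[0,0,0],"rot":[0,0,8],"claw":1}]'
python3 -m pendant '[{"xyz":[0,0,0],"rot":[0,0,8],"claw":1},{"xyz":[0,0,0],"rot":[0,0,8],"claw":1},{"xyz":[0,0,0],"rot":[0,0,8],"claw":1},{"xyz":[0,0,0],"rot":[0,0,8],"claw":1},{"xyz":[0,0,0],"rot":[0,0,8],"claw":1},{"xyz":[0,0,0],"rot":[0,0,4],"claw":1},{"xyz":[0,0,0],"rot":[0,0,0],"claw":1},{"xyz":[0,0,0],"rot":[0,0,0],"claw":1}]'
```

```text
t: 4.55
ee_pos: [0.4764, 0.1508, 0.2526]
tcp_rot: [0.002, 0.0, 1.0, 0.001]
wrist_force: [0.6, 0.6, -2.5]
finger_gap: 0.526
t: 5.15
ee_pos: [0.4754, 0.1504, 0.2492]
tcp_rot: [-0.0, 0.41, 0.912, -0.0]
wrist_force: [-0.3, -0.5, -1.9]
finger_gap: 0.525
t: 5.95
ee_pos: [0.4755, 0.1507, 0.2492]
tcp_rot: [-0.0, 0.719, 0.695, -0.0]
wrist_force: [0.1, 0.9, -1.3]
finger_gap: 0.532
```

```bash
python3 -m pendant '[{"xyz":[0,40,0],"rot":[0,0,0],"claw":1},{"xyz":[-1,40,0],"rot":[0,0,0],"claw":1},{"xyz":[-1,40,0],"rot":[0,0,0],"claw":1},{"xyz":[0,43,0],"rot":[0,0,0],"claw":1},{"xyz":[0,0,0],"rot":[0,0,0],"claw":1},{"xyz":[0,0,0],"rot":[0,0,0],"claw":1}]'
python3 -m pendant '[{"xyz":[0,0,20],"rot":[0,0,0],"claw":1},{"xyz":[0,0,15],"rot":[0,0,0],"claw":1},{"xyz":[0,0,0],"rot":[0,0,0],"claw":1},{"xyz":[0,0,0],"rot":[0,0,0],"claw":1}]'
python3 - <<'E'
from h import *
from workcell import read_camera
p,d=read_camera("wrist");cv2.imwrite("pics/w2.png",p[:,:,::-1]);W=world("wrist",d);np.savez("w2.npz",p=p,W=W)
p,d=read_camera("side");W=world("side",d);np.savez("side2.npz",p=p,W=W)
cv2.imwrite("pics/s2.png",cv2.resize(p[60:270,180:460],None,fx=2.7,fy=2.7)[:,:,::-1])
E
```

```text
t: 6.55
ee_pos: [0.6387, 0.1422, 0.2484]
tcp_rot: [-0.0, 0.719, 0.695, -0.001]
wrist_force: [-1.0, -0.1, -2.1]
finger_gap: 0.527
t: 6.95
ee_pos: [0.638, 0.143, 0.2144]
tcp_rot: [-0.0, 0.719, 0.695, -0.0]
wrist_force: [0.1, -0.2, -0.6]
finger_gap: 0.525
```

View pics/w2.png

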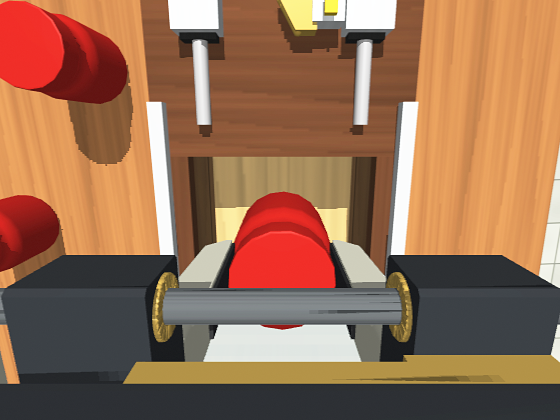

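View pics/s2.png

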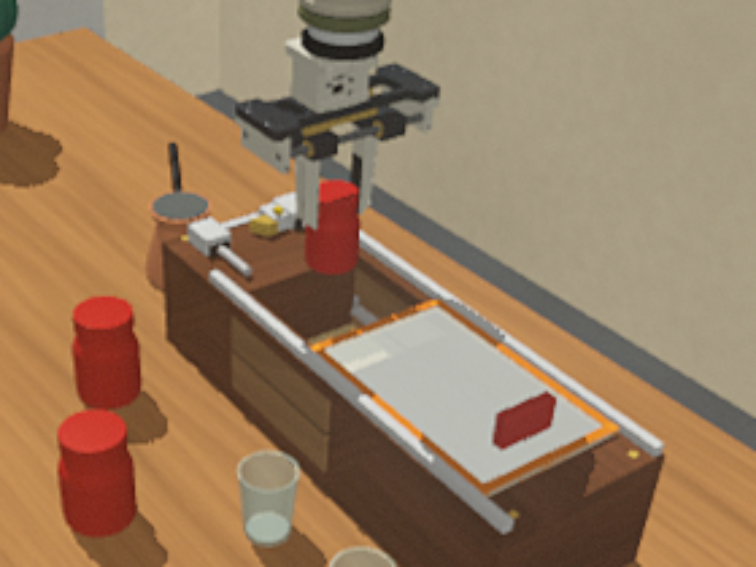

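The jar is held upright and centred between the bay walls. The bay's far edge is at row 156 and the rod tips are at (205,130) and (358,130). I check the clearances numerically.

```bash
python3 - <<'E'
from h import *
z=np.load("w2.npz");W=z["W"]
O=np.array([.6346,.0229]);ex=np.array([.9994,-.035]);ey=np.array([.035,.9994])
def L(v,u): w=W[v,u]; q=w[:2]-O; return np.round([q@ex*1000,q@ey*1000,w[2]*1000],0)
for v in range(140,172,4): print(v,L(v,240),L(v,330))
for v in (165,): 
    for u in list(range(180,200,3))+list(range(340,396,6)): print(u,L(v,u))
print("rods",L(122,204),L(122,358),"blocks",L(35,195),L(35,365),L(30,365),"lid",L(265,282),"top",L(290-60,282))
print("floor",L(215,225),L(195,300))
z=np.load("top0.npz");W=world("top",z["d"])
print("tongue",[L(168,u) for u in range(254,276,3)],"guard edge",[L(185,u) for u in range(266,282,2)])
E
```

```text
140 [-30. 177. 131.] [ 36. 177. 130.]
144 [-30. 175. 132.] [ 36. 175. 131.]
148 [-30. 172. 131.] [ 36. 172. 131.]
152 [-30. 169. 132.] [ 36. 169. 131.]
156 [-30. 166. 131.] [ 36. 166. 132.]
160 [-42. 155.  41.] [ 49. 155.  42.]
164 [-42. 151.  42.] [ 49. 151.  42.]
168 [-42. 147.  43.] [ 49. 147.  41.]
180 [-75. 159. 132.]
183 [-73. 159. 131.]
186 [-71. 159. 131.]
189 [-70. 159. 127.]
192 [nan nan nan]
195 [-70. 157. 110.]
198 [-70. 156. 100.]
340 [ 59. 150.  42.]
346 [ 65. 150.  42.]
352 [ 70. 150.  49.]
358 [ 70. 153.  75.]
364 [ 70. 156.  98.]
370 [ 70. 158. 117.]
376 [ 71. 159. 132.]
382 [ 75. 159. 131.]
388 [ 80. 159. 131.]
394 [ 83. 160. 135.]
rods [-53. 190. 145.] [ 53. 190. 142.] blocks [-56. 245. 144.] [ 55. 245. 144.] [ 53. 247. 148.] lid [  1. 128. 247.] top [  1. 144. 245.]
floor [-59.  98.  42.] [ 19. 119.  40.]
tongue [array([25., 97., 42.]), array([26., 89., 41.]), array([ -2.,  74., 140.]), array([ -1.,  66., 137.]), array([ -1.,  58., 138.]), array([ -2.,  50., 141.]), array([  0.,  42., 136.]), array([ -0.,  34., 138.])] guard edge [array([nan, nan, nan]), array([-22.,  55.,  38.]), array([-23.,  49.,  43.]), array([-46.,  40., 138.]), array([-46.,  35., 139.]), array([-45.,  30., 134.]), array([-45.,  24., 136.]), array([-45.,  19., 134.])]
```

```bash
python3 -m pendant '[{"xyz":[0,0,25],"rot":[0,0,0],"claw":1},{"xyz":[0,0,25],"rot":[0,0,0],"claw":1},{"xyz":[0,0,25],"rot":[0,0,0],"claw":1},{"xyz":[0,0,20],"rot":[0,0,0],"claw":1},{"xyz":[0,0,15],"rot":[0,0,0],"claw":1},{"xyz":[0,0,10],"rot":[0,0,0],"claw":1},{"xyz":[0,0,0],"rot":[0,0,0],"claw":1},{"xyz":[0,0,0],"rot":[0,0,0],"claw":1}]'
python3 -m pendant '[{"xyz":[0,0,1],"rot":[0,0,0],"claw":1},{"xyz":[0,0,0],"rot":[0,0,0],"claw":1},{"xyz":[0,0,0],"rot":[0,0,0],"claw":1}]'
python3 -m pendant '[{"xyz":[0,0,1],"rot":[0,0,0],"claw":1},{"xyz":[0,0,0],"rot":[0,0,0],"claw":1},{"xyz":[0,0,0],"rot":[0,0,0],"claw":1}]'
```

```text
t: 7.85
ee_pos: [0.639, 0.1429, 0.095]
tcp_rot: [0.0, 0.72, 0.694, 0.0]
wrist_force: [0.1, -0.4, -0.6]
finger_gap: 0.526
t: 8.15
ee_pos: [0.6388, 0.143, 0.0939]
tcp_rot: [0.0, 0.719, 0.695, 0.0]
wrist_force: [0.3, 0.1, -2.3]
finger_gap: 0.527
t: 8.45
ee_pos: [0.6385, 0.1429, 0.0923]
tcp_rot: [-0.0, 0.719, 0.695, -0.0]
wrist_force: [1.0, 0.0, -1.3]
finger_gap: 0.526
```

```bash
python3 -m pendant '[{"xyz":[0,0,1],"rot":[0,0,0],"claw":1},{"xyz":[0,0,0],"rot":[0,0,0],"claw":1},{"xyz":[0,0,0],"rot":[0,0,0],"claw":1}]'
python3 -m pendant '[{"xyz":[0,0,1],"rot":[0,0,0],"claw":1},{"xyz":[0,0,0],"rot":[0,0,0],"claw":1},{"xyz":[0,0,0],"rot":[0,0,0],"claw":1}]'
```

```text
t: 8.75
ee_pos: [0.6385, 0.1429, 0.0912]
tcp_rot: [-0.0, 0.719, 0.695, -0.0]
wrist_force: [-0.0, -0.1, -1.4]
finger_gap: 0.529
t: 9.05
ee_pos: [0.6385, 0.1429, 0.0903]
tcp_rot: [0.0, 0.719, 0.695, -0.0]
wrist_force: [0.2, 0.2, -1.7]
finger_gap: 0.53
```

```bash
python3 -m pendant '[{"xyz":[0,0,0.5],"rot":[0,0,0],"claw":1},{"xyz":[0,0,0],"rot":[0,0,0],"claw":0.25},{"xyz":[0,0,0],"rot":[0,0,0],"claw":0.25},{"xyz":[0,0,0],"rot":[0,0,0],"claw":0.25},{"xyz":[0,0,0],"rot":[0,0,0],"claw":0.25},{"xyz":[0,0,0],"rot":[0,0,0],"claw":0.25}]'
```

```text
t: 9.65
ee_pos: [0.6386, 0.1429, 0.0899]
tcp_rot: [0.0, 0.719, 0.695, 0.0]
wrist_force: [-0.5, 0.2, 0.6]
finger_gap: 0.749
```

```bash
python3 -m pendant '[{"xyz":[0,0,-10],"rot":[0,0,0],"claw":0.25},{"xyz":[0,0,-25],"rot":[0,0,0],"claw":0.25},{"xyz":[0,0,-40],"rot":[0,0,0],"claw":0.25},{"xyz":[0,0,-45],"rot":[0,0,0],"claw":0.25},{"xyz":[0,0,-40],"rot":[0,0,0],"claw":0.25},{"xyz":[-40,0,0],"rot":[0,0,0],"claw":1},{"xyz":[-40,0,0],"rot":[0,0,0],"claw":1},{"xyz":[-40,0,0],"rot":[0,0,0],"claw":1}]'
python3 -m pendant '[{"xyz":[-40,0,0],"rot":[0,0,0],"claw":1},{"xyz":[-40,0,0],"rot":[0,0,0],"claw":1},{"xyz":[-40,0,0],"rot":[0,0,0],"claw":1},{"xyz":[-40,0,0],"rot":[0,0,0],"claw":1},{"xyz":[-44,0,0],"rot":[0,0,0],"claw":1},{"xyz":[0,0,0],"rot":[0,0,0],"claw":1},{"xyz":[0,0,0],"rot":[0,0,0],"claw":1}]'
python3 - <<'E'
from h import *
from workcell import read_camera
p,d=read_camera("wrist");W=world("wrist",d);H=hue(p);pt,dt=read_camera("top")
cv2.imwrite("pics/w3.png",np.hstack([cv2.resize(p,(400,300)),cv2.resize(pt[100:250,150:420],(400,300))])[:,:,::-1])
O=np.array([.6346,.0229]);B=np.array([[.9994,-.035],[.035,.9994]])
for c,p,W in(("wrist",p,W),("top",pt,world("top",dt))):
    H=hue(p);red=((H[...,0]<6)|(H[...,0]>174))&(H[...,1]>150)&(H[...,2]>60)
    n,l,st,ce=cv2.connectedComponentsWithStats(red.astype(np.uint8))
    for i in range(1,n):
        if st[i,4]<30: continue
        q=W[l==i]; q=q[np.isfinite(q[:,0])]
        if not len(q): continue
        zt=np.percentile(q[:,2],90); t=q[q[:,2]>zt-.008]; t=(t[:,:2]-O)@B.T*1000
        print(c,ce[i].round(),zt.round(3),"local min/max",t.min(0).round(),t.max(0).round())
E
```

```text
t: 10.45
ee_pos: [0.6342, 0.0219, 0.2512]
tcp_rot: [0.0, 0.719, 0.695, 0.001]
wrist_force: [0.8, -0.3, -0.4]
finger_gap: 0.541
t: 11.15
ee_pos: [0.6267, -0.1823, 0.2505]
tcp_rot: [0.0, 0.72, 0.694, 0.0]
wrist_force: [0.9, 1.8, -0.6]
finger_gap: 0.002
wrist [281. 164.] 0.172 local min/max [ -29. -171.] [  30. -158.]
top [352. 164.] 0.173 local min/max [-177. -172.] [ 28. -83.]
top [243. 170.] 0.122 local min/max [-22.  96.] [ 23. 142.]
top [192. 241.] 0.108 local min/max [-227.  214.] [-168.  275.]
top [252. 281.] 0.108 local min/max [-324.   61.] [-264.  106.]
```

View pics/w3.png

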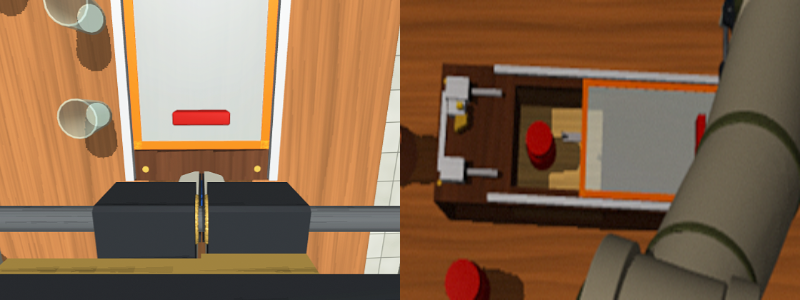

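The jar stands in the bay (top panel (540,145)), its lid top at about 0.12 m, and the guard is still open. The closed fingers are behind the tab, so I lower and push.

```bash
python3 -m pendant '[{"xyz":[0,0,30],"rot":[0,0,0],"claw":1},{"xyz":[0,0,30],"rot":[0,0,0],"claw":1},{"xyz":[0,0,18],"rot":[0,0,0],"claw":1},{"xyz":[0,0,9],"rot":[0,0,0],"claw":1},{"xyz":[0,0,0],"rot":[0,0,0],"claw":1},{"xyz":[0,0,0],"rot":[0,0,0],"claw":1}]'
python3 -m pendant '[{"xyz":[5,0,0],"rot":[0,0,0],"claw":1},{"xyz":[4,0,0],"rot":[0,0,0],"claw":1},{"xyz":[3,0,0],"rot":[0,0,0],"claw":1},{"xyz":[3,0,0],"rot":[0,0,0],"claw":1},{"xyz":[3,0,0],"rot":[0,0,0],"claw":1},{"xyz":[3,0,0],"rot":[0,0,0],"claw":1},{"xyz":[3,0,0],"rot":[0,0,0],"claw":1},{"xyz":[3,0,0],"rot":[0,0,0],"claw":1}]'
```

```text
t: 11.85
ee_pos: [0.6277, -0.1804, 0.1636]
tcp_rot: [0.0, 0.719, 0.695, 0.0]
wrist_force: [0.5, 0.1, -0.3]
finger_gap: 0.004
t: 12.65
ee_pos: [0.6281, -0.154, 0.1629]
tcp_rot: [0.0, 0.72, 0.694, -0.0]
wrist_force: [0.1, -1.4, 0.6]
finger_gap: 0.005
```

```bash
python3 -m pendant '[{"xyz":[5,0,0],"rot":[0,0,0],"claw":1},{"xyz":[8,0,0],"rot":[0,0,0],"claw":1},{"xyz":[8,0,0],"rot":[0,0,0],"claw":1},{"xyz":[8,0,0],"rot":[0,0,0],"claw":1},{"xyz":[8,0,0],"rot":[0,0,0],"claw":1},{"xyz":[8,0,0],"rot":[0,0,0],"claw":1},{"xyz":[8,0,0],"rot":[0,0,0],"claw":1},{"xyz":[5,0,0],"rot":[0,0,0],"claw":1}]'
python3 -m pendant '[{"xyz":[8,0,0],"rot":[0,0,0],"claw":1},{"xyz":[8,0,0],"rot":[0,0,0],"claw":1},{"xyz":[8,0,0],"rot":[0,0,0],"claw":1},{"xyz":[8,0,0],"rot":[0,0,0],"claw":1},{"xyz":[8,0,0],"rot":[0,0,0],"claw":1},{"xyz":[5,0,0],"rot":[0,0,0],"claw":1},{"xyz":[0,0,0],"rot":[0,0,0],"claw":1}]'
python3 - <<'E'
from h import *
from workcell import read_camera
p,d=read_camera("top");W=world("top",d);H=hue(p)
O=np.array([.6346,.0229]);B=np.array([[.9994,-.035],[.035,.9994]])
q=(W[...,:2]-O)@B.T*1000
o=(np.abs(q[...,0])<80)&(q[...,1]>60)&(q[...,1]<240)&(H[...,0]>7)&(H[...,0]<17)&(H[...,1]>200)&(H[...,2]>180)&(W[...,2]>.125)
print(o.sum(),np.percentile(q[o][:,1],[50,98]))
m=(np.abs(q[...,0])<110)&(np.abs(q[...,1]-119)<40)&(H[...,1]>150)&((H[...,0]<6)|(H[...,0]>174));print("jar",m.sum(),np.nanmin(q[m],0),np.nanmax(q[m],0))
cv2.imwrite("pics/t4.png",cv2.resize(p[100:250,150:420],(800,444))[:,:,::-1])
E
```

```text
t: 13.45
ee_pos: [0.6302, -0.0948, 0.1628]
tcp_rot: [-0.0, 0.719, 0.695, 0.0]
wrist_force: [-0.6, -1.3, 0.2]
finger_gap: 0.007
t: 14.15
ee_pos: [0.6317, -0.0497, 0.1628]
tcp_rot: [-0.0, 0.719, 0.695, 0.0]
wrist_force: [0.0, 0.0, 0.3]
finger_gap: 0.002
299 [146.43898509 153.1358421 ]Traceback (most recent call last):
  File "<stdin>", line 8, in <module>
    res = np.fmin.reduce(a, axis=axis, out=out, **kwargs)
ValueError: zero-size array to reduction operation fmin which has no identity
```

```bash
python3 -m pendant '[{"xyz":[4,0,0],"rot":[0,0,0],"claw":1},{"xyz":[4,0,0],"rot":[0,0,0],"claw":1},{"xyz":[4,0,0],"rot":[0,0,0],"claw":1},{"xyz":[4,0,0],"rot":[0,0,0],"claw":1},{"xyz":[4,0,0],"rot":[0,0,0],"claw":1},{"xyz":[4,0,0],"rot":[0,0,0],"claw":1},{"xyz":[4,0,0],"rot":[0,0,0],"claw":1},{"xyz":[4,0,0],"rot":[0,0,0],"claw":1}]'
python3 -m pendant '[{"xyz":[2,0,0],"rot":[0,0,0],"claw":1},{"xyz":[2,0,0],"rot":[0,0,0],"claw":1},{"xyz":[2,0,0],"rot":[0,0,0],"claw":1},{"xyz":[2,0,0],"rot":[0,0,0],"claw":1}]'
python3 -m pendant '[{"xyz":[2,0,0],"rot":[0,0,0],"claw":1},{"xyz":[2,0,0],"rot":[0,0,0],"claw":1},{"xyz":[2,0,0],"rot":[0,0,0],"claw":1},{"xyz":[2,0,0],"rot":[0,0,0],"claw":1}]'
```

```text
t: 15.0
ee_pos: [0.6328, -0.0186, 0.1628]
tcp_rot: [-0.0, 0.719, 0.695, -0.0]
wrist_force: [-1.7, -2.0, 1.0]
finger_gap: 0.004
t: 15.4
ee_pos: [0.6331, -0.0118, 0.1628]
tcp_rot: [0.0, 0.72, 0.694, -0.0]
wrist_force: [-0.0, -3.4, -0.8]
finger_gap: 0.004
t: 15.8
ee_pos: [0.6334, -0.0031, 0.1628]
tcp_rot: [0.0, 0.72, 0.694, -0.0]
wrist_force: [-0.7, -3.8, -0.2]
finger_gap: 0.006
```

Buffer contact felt, close to where the camera predicted. I continue in small steps.

```bash
python3 -m pendant '[{"xyz":[2,0,0],"rot":[0,0,0],"claw":1},{"xyz":[2,0,0],"rot":[0,0,0],"claw":1},{"xyz":[2,0,0],"rot":[0,0,0],"claw":1},{"xyz":[2,0,0],"rot":[0,0,0],"claw":1}]'
python3 -m pendant '[{"xyz":[2,0,0],"rot":[0,0,0],"claw":1},{"xyz":[2,0,0],"rot":[0,0,0],"claw":1},{"xyz":[2,0,0],"rot":[0,0,0],"claw":1},{"xyz":[0,0,0],"rot":[0,0,0],"claw":1}]'
python3 -m pendant '[{"xyz":[1,0,0],"rot":[0,0,0],"claw":1},{"xyz":[1,0,0],"rot":[0,0,0],"claw":1},{"xyz":[0,0,0],"rot":[0,0,0],"claw":1}]'
python3 -m pendant '[{"xyz":[1,0,0],"rot":[0,0,0],"claw":1},{"xyz":[1,0,0],"rot":[0,0,0],"claw":1},{"xyz":[0,0,0],"rot":[0,0,0],"claw":1}]'
```

```text
t: 16.2
ee_pos: [0.6337, 0.005, 0.1628]
tcp_rot: [0.0, 0.72, 0.694, -0.0]
wrist_force: [-0.2, -4.9, -0.8]
finger_gap: 0.004
t: 16.6
ee_pos: [0.6339, 0.0115, 0.1628]
tcp_rot: [-0.0, 0.719, 0.695, 0.0]
wrist_force: [-0.1, -3.1, -0.8]
finger_gap: 0.008
t: 16.9
ee_pos: [0.6339, 0.013, 0.1628]
tcp_rot: [-0.0, 0.719, 0.694, -0.0]
wrist_force: [0.6, -3.4, -0.6]
finger_gap: 0.008
t: 17.2
ee_pos: [0.634, 0.015, 0.1628]
tcp_rot: [0.0, 0.719, 0.695, -0.0]
wrist_force: [-0.7, -5.8, -0.2]
finger_gap: 0.006
```

```bash
python3 -m pendant '[{"xyz":[1,0,0],"rot":[0,0,0],"claw":1},{"xyz":[1,0,0],"rot":[0,0,0],"claw":1},{"xyz":[0,0,0],"rot":[0,0,0],"claw":1}]'
python3 -m pendant '[{"xyz":[1,0,0],"rot":[0,0,0],"claw":1},{"xyz":[1,0,0],"rot":[0,0,0],"claw":1},{"xyz":[0,0,0],"rot":[0,0,0],"claw":1}]'
python3 -m pendant '[{"xyz":[1,0,0],"rot":[0,0,0],"claw":1},{"xyz":[1,0,0],"rot":[0,0,0],"claw":1},{"xyz":[0,0,0],"rot":[0,0,0],"claw":1}]'
python3 -m pendant '[{"xyz":[1,0,0],"rot":[0,0,0],"claw":1},{"xyz":[1,0,0],"rot":[0,0,0],"claw":1},{"xyz":[0,0,0],"rot":[0,0,0],"claw":1}]'
```

```text
t: 17.5
ee_pos: [0.6341, 0.0169, 0.1628]
tcp_rot: [0.0, 0.719, 0.695, -0.0]
wrist_force: [-0.4, -4.8, -0.6]
finger_gap: 0.008
t: 17.8
ee_pos: [0.6341, 0.0186, 0.1628]
tcp_rot: [0.0, 0.72, 0.694, -0.0]
wrist_force: [-0.3, -5.4, -0.7]
finger_gap: 0.005
t: 18.1
ee_pos: [0.6341, 0.0193, 0.1629]
tcp_rot: [0.001, 0.72, 0.694, -0.001]
wrist_force: [-1.3, -9.0, -1.3]
finger_gap: 0.004
t: 18.4
ee_pos: [0.6342, 0.0208, 0.1629]
tcp_rot: [0.001, 0.72, 0.694, -0.001]
wrist_force: [-0.3, -9.7, -0.5]
finger_gap: 0.002
```

```bash
python3 -m pendant '[{"xyz":[1,0,0],"rot":[0,0,0],"claw":1},{"xyz":[1,0,0],"rot":[0,0,0],"claw":1},{"xyz":[0,0,0],"rot":[0,0,0],"claw":1}]'
python3 -m pendant '[{"xyz":[1,0,0],"rot":[0,0,0],"claw":1},{"xyz":[1,0,0],"rot":[0,0,0],"claw":1},{"xyz":[0,0,0],"rot":[0,0,0],"claw":1}]'
python3 -m pendant '[{"xyz":[1,0,0],"rot":[0,0,0],"claw":1},{"xyz":[1,0,0],"rot":[0,0,0],"claw":1},{"xyz":[0,0,0],"rot":[0,0,0],"claw":1}]'
```

```text
t: 18.7
ee_pos: [0.6342, 0.0225, 0.1629]
tcp_rot: [0.001, 0.72, 0.694, -0.001]
wrist_force: [-1.0, -9.9, -0.4]
finger_gap: 0.003
t: 19.0
ee_pos: [0.6343, 0.0244, 0.1629]
tcp_rot: [0.001, 0.72, 0.694, -0.001]
wrist_force: [-0.7, -11.1, -1.1]
finger_gap: 0.006
t: 19.3
ee_pos: [0.6344, 0.0263, 0.1629]
tcp_rot: [0.001, 0.72, 0.694, -0.001]
wrist_force: [-0.3, -11.2, -0.2]
finger_gap: 0.004
```

```bash
python3 -m pendant '[{"xyz":[1,0,0],"rot":[0,0,0],"claw":1},{"xyz":[1,0,0],"rot":[0,0,0],"claw":1},{"xyz":[0,0,0],"rot":[0,0,0],"claw":1}]'
python3 -m pendant '[{"xyz":[1,0,0],"rot":[0,0,0],"claw":1},{"xyz":[0,0,0],"rot":[0,0,0],"claw":1}]'
python3 -m pendant '[{"xyz":[1,0,0],"rot":[0,0,0],"claw":1},{"xyz":[0,0,0],"rot":[0,0,0],"claw":1}]'
```

```text
t: 19.6
ee_pos: [0.6345, 0.0292, 0.1629]
tcp_rot: [0.001, 0.72, 0.694, -0.001]
wrist_force: [-0.7, -8.5, -0.8]
finger_gap: 0.005
t: 19.8
ee_pos: [0.6346, 0.0314, 0.1629]
tcp_rot: [0.0, 0.72, 0.694, -0.0]
wrist_force: [-1.2, -4.8, -1.4]
finger_gap: 0.008
t: 20.0
ee_pos: [0.6347, 0.0337, 0.1628]
tcp_rot: [-0.0, 0.719, 0.695, 0.0]
wrist_force: [0.1, -1.8, -0.7]
finger_gap: 0.005
```

The push dropped from 11 N to 2 N, so the bolt has snapped. I press on gently until the stop is just felt.

```bash
python3 -m pendant '[{"xyz":[1,0,0],"rot":[0,0,0],"claw":1},{"xyz":[1,0,0],"rot":[0,0,0],"claw":1},{"xyz":[0,0,0],"rot":[0,0,0],"claw":1}]'
python3 -m pendant '[{"xyz":[1,0,0],"rot":[0,0,0],"claw":1},{"xyz":[0,0,0],"rot":[0,0,0],"claw":1}]'
python3 -m pendant '[{"xyz":[1,0,0],"rot":[0,0,0],"claw":1},{"xyz":[0,0,0],"rot":[0,0,0],"claw":1}]'
```

```text
t: 20.3
ee_pos: [0.6348, 0.0355, 0.1629]
tcp_rot: [-0.0, 0.719, 0.695, 0.0]
wrist_force: [-0.8, -1.3, -0.0]
finger_gap: 0.008
t: 20.5
ee_pos: [0.6348, 0.0357, 0.1629]
tcp_rot: [0.0, 0.72, 0.694, -0.0]
wrist_force: [-0.2, -2.5, -0.5]
finger_gap: 0.003
t: 20.7
ee_pos: [0.6348, 0.0361, 0.1629]
tcp_rot: [0.0, 0.72, 0.694, -0.0]
wrist_force: [0.6, -5.6, 0.4]
finger_gap: 0.008
```

```bash
python3 -m pendant '[{"xyz":[1,0,0],"rot":[0,0,0],"claw":1},{"xyz":[0,0,0],"rot":[0,0,0],"claw":1}]'
python3 -m pendant '[{"xyz":[1,0,0],"rot":[0,0,0],"claw":1},{"xyz":[0,0,0],"rot":[0,0,0],"claw":1}]'
```

```text
t: 20.9
ee_pos: [0.6349, 0.0368, 0.1629]
tcp_rot: [0.0, 0.72, 0.694, -0.0]
wrist_force: [-0.5, -6.9, -0.2]
finger_gap: 0.006
t: 21.1
ee_pos: [0.6348, 0.0377, 0.1629]
tcp_rot: [0.0, 0.72, 0.694, -0.0]
wrist_force: [-0.2, -5.5, 0.4]
finger_gap: 0.0
```

```bash
python3 -m pendant '[{"xyz":[-2,0,0],"rot":[0,0,0],"claw":1},{"xyz":[-2,0,0],"rot":[0,0,0],"claw":1},{"xyz":[-4,0,0],"rot":[0,0,0],"claw":1},{"xyz":[-6,0,0],"rot":[0,0,0],"claw":1},{"xyz":[-10,0,0],"rot":[0,0,0],"claw":1},{"xyz":[-10,0,0],"rot":[0,0,0],"claw":1},{"xyz":[-10,0,0],"rot":[0,0,0],"claw":1},{"xyz":[0,0,0],"rot":[0,0,0],"claw":1}]'
python3 -m pendant '[{"xyz":[0,0,-30],"rot":[0,0,0],"claw":1},{"xyz":[0,0,-40],"rot":[0,0,0],"claw":1},{"xyz":[0,0,-40],"rot":[0,0,0],"claw":1},{"xyz":[-40,0,0],"rot":[0,0,0],"claw":1},{"xyz":[-40,0,0],"rot":[0,0,0],"claw":1},{"xyz":[-40,0,0],"rot":[0,0,0],"claw":1},{"xyz":[0,0,0],"rot":[0,0,0],"claw":1},{"xyz":[0,0,0],"rot":[0,0,0],"claw":1}]'
python3 - <<'E'
from h import *
from workcell import read_camera, search_frame, monitor
O=np.array([.6346,.0229]);B=np.array([[.9994,-.035],[.035,.9994]])
out=[]
for c in("top","side"):
    p,d=read_camera(c);W=world(c,d);H=hue(p);q=(W[...,:2]-O)@B.T*1000
    out.append(cv2.resize(p[90:260,140:430] if c=="top" else p[60:270,180:460],(400,300)))
    tab=(np.abs(q[...,0])<40)&(W[...,2]>.14)&(H[...,1]>150)&((H[...,0]<6)|(H[...,0]>174))
    o=(np.abs(q[...,0])<80)&(q[...,1]>150)&(q[...,1]<265)&(H[...,0]>7)&(H[...,0]<17)&(H[...,1]>200)&(H[...,2]>180)&(W[...,2]>.125)
    print(c,"tab",tab.sum(),np.nanmedian(q[tab],0),"edge",np.percentile(q[o][:,1],[50,97]))
    for n in("glass1","coffee_pot","mould","jar"): print(n,[(np.round(r["centre"],3).tolist(),round(r["p"],2)) for r in search_frame(c,n)])
cv2.imwrite("pics/end.png",np.hstack(out)[:,:,::-1]);print(monitor.read_state()["t"])
E
```

```text
t: 21.9
ee_pos: [0.6332, -0.0075, 0.163]
tcp_rot: [0.0, 0.72, 0.694, -0.0]
wrist_force: [-0.0, -0.5, -0.2]
finger_gap: 0.008
t: 22.7
ee_pos: [0.6289, -0.1257, 0.2728]
tcp_rot: [-0.0, 0.72, 0.694, 0.0]
wrist_force: [0.0, 0.6, 0.2]
finger_gap: 0.007
top tab 117 [-2.50530083 28.73532952] edge [228.42191614 236.70521603]
glass1 []
coffee_pot []
mould [([0.636, -0.328, 0.018], 0.96)]
jar [([0.44, 0.269, 0.105], 0.86)]
side tab 223 [-7.44795836 22.14559563] edge [231.95328457 239.60561737]
glass1 [([0.446, -0.153, 0.054], 0.88), ([0.453, -0.011, 0.051], 0.7)]
coffee_pot [([0.628, 0.434, 0.093], 0.67)]
mould [([0.628, -0.341, 0.019], 0.77)]
jar [([0.431, 0.253, 0.067], 0.92), ([0.336, 0.085, 0.065], 0.92)]
23.2
```

View pics/end.png

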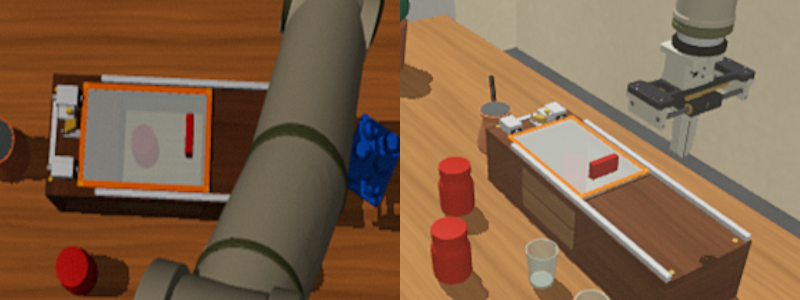

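The guard sits shut with the robot well clear: its edge is at about 238 mm local, so the opening is about −13 mm. The jar shows upright through the plate at (145,145), and the bystanders have not moved. I hand in.

```bash
python3 -c "
from workcell import order
print(order.sign_off())"
```

```text
the job is handed in; nothing more can be done
None
```

The small red jar is standing in the open bay and the guard is shut and caught over it. I handed the job in at about 23 s; sign-off gives no verdict.

- **Jar:** Before the guard closed, the lid top measured about 0.12 m, as expected for a jar upright on the bay floor. Afterwards it shows upright through the plate.
- **Guard:** The push peaked at about 11 N in the readings, sampled at the end of each short move. It fell to about 2 N at the click, and I pressed on to about 7 N before backing off. About 1 s after letting go, the guard's edge still read 237–240 mm in the crate's frame, an opening of about −13 mm, so it is caught.
- **Bystanders:** In the last side view, both glasses, the pot and the mould were within about 6 mm of their first readings. The last top view did not confirm the glasses and pot, because the arm hid part of the view and the network missed them. The mould did show there, and it had not moved.

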